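# Push home the rivets of a printer control box, crosswise

### The job

The white cover of the printer control box is held by four push rivets that still stand proud: press them fully home with a fingertip, gently, one at a time and crosswise so that the cover does not warp. Start with the rivet nearest the square fan, then the one diagonally opposite it, then the one nearest the screw terminal strip, and last the remaining one. Do not lean on the box, shift it or lift it, leave everything else where it is, and finish clear of it all.

Things in the scene. Friction and masses are not known exactly. Their poses are not given: they have to be found in the camera images.
- control_box: Printer control box lying loose on the bench: grey metal case with a white printed cover, 214 x 174 mm and 58 mm high, 2.2 kg. Origin at the centre of its underside; x along the long side, y along the short side, z up; it can be turned any way round. Near the cover's corners stand four equal push rivets.
- fan (a point): Centre of the top of the black square fan on the cover: 40 x 40 mm, 10 mm high, at +36, +30 mm in control_box.
- terminals (a point): Centre of the top of the black screw terminal strip on the cover: 42 mm long, 14 mm wide, 13 mm high, at +38, -40 mm in control_box.
- rivet_a (a joint): Amount by which the push rivet nearest the fan, at +80, +60 mm in control_box is pushed in, m: 0 = fully proud (head 8 mm above the cover), 0.008 = home, head on the cover. Starts between 0 and 0.002. Slides straight down with a steady 3 N of friction, stays where it is left, then meets a hard stop at 0.008; it cannot be pulled out.
- rivet_a_top (a point): Centre of the top face of the head of the push rivet nearest the fan, at +80, +60 mm in control_box; moves down with the rivet. Round grey head, 18 mm across and 5 mm thick, its flat top 14 mm across; z axis up. Its height is 71 mm above the bench when fully proud, 63 mm when home.
- rivet_b (a joint): Amount by which the push rivet at the corner diagonally across from the one by the fan, at -80, -60 mm in control_box is pushed in, m: 0 = fully proud (head 8 mm above the cover), 0.008 = home, head on the cover. Starts between 0 and 0.002. Slides straight down with a steady 3 N of friction, stays where it is left, then meets a hard stop at 0.008; it cannot be pulled out.
- rivet_b_top (a point): Centre of the top face of the head of the push rivet at the corner diagonally across from the one by the fan, at -80, -60 mm in control_box; moves down with the rivet. Round grey head, 18 mm across and 5 mm thick, its flat top 14 mm across; z axis up. Its height is 71 mm above the bench when fully proud, 63 mm when home.
- rivet_c (a joint): Amount by which the push rivet nearest the terminal strip, at +80, -60 mm in control_box is pushed in, m: 0 = fully proud (head 8 mm above the cover), 0.008 = home, head on the cover. Starts between 0 and 0.002. Slides straight down with a steady 3 N of friction, stays where it is left, then meets a hard stop at 0.008; it cannot be pulled out.
- rivet_c_top (a point): Centre of the top face of the head of the push rivet nearest the terminal strip, at +80, -60 mm in control_box; moves down with the rivet. Round grey head, 18 mm across and 5 mm thick, its flat top 14 mm across; z axis up. Its height is 71 mm above the bench when fully proud, 63 mm when home.
- rivet_d (a joint): Amount by which the push rivet at the last corner (diagonally across from the one by the terminal strip), at -80, +60 mm in control_box is pushed in, m: 0 = fully proud (head 8 mm above the cover), 0.008 = home, head on the cover. Starts between 0 and 0.002. Slides straight down with a steady 3 N of friction, stays where it is left, then meets a hard stop at 0.008; it cannot be pulled out.
- rivet_d_top (a point): Centre of the top face of the head of the push rivet at the last corner (diagonally across from the one by the terminal strip), at -80, +60 mm in control_box; moves down with the rivet. Round grey head, 18 mm across and 5 mm thick, its flat top 14 mm across; z axis up. Its height is 71 mm above the bench when fully proud, 63 mm when home.
- tin: Small round tin, 42 mm across and 24 mm high, standing on the cover at about -42, +12 mm in control_box. Leave alone. Origin at the centre of its underside, z up.
- collar: Steel shaft collar, 30 mm across, 10 mm high, lying on the cover at about -12, -52 mm in control_box, in line between two rivets. Leave alone. Origin at the centre of its underside.
- driver: Screwdriver with a black handle lying on the bench near the robot, along its x. Leave alone.
- wrench: Steel wrench lying on the bench to the right and beyond the box, along its x. Leave alone.
- mug: White mug, 80 mm across and 95 mm high, on the bench left of the box. Leave alone. Origin under its centre, z up.
- glue: White bottle, 56 mm across and 130 mm high, on the bench right of the box. Leave alone. Origin under its centre, z up.
- bracket: White printed bracket, 70 x 40 mm, 51 mm high, on the bench near the robot on the right. Leave alone. Origin under its base plate.

How it is judged (in metres and radians):
On the way, in this order (a step that is already met when the one before it is completed fails the run):
1. the rivet by the fan is pushed home while those after it still stand proud (value of joint rivet_a above 0.0065 m and value of joint each of rivet_b, rivet_c, rivet_d below 0.004 m), for 0.2 s.
2. the rivet diagonally opposite the fan is pushed home while those after it still stand proud (value of joint each of rivet_a, rivet_b above 0.0065 m and value of joint each of rivet_c, rivet_d below 0.004 m), for 0.2 s.
3. the rivet by the terminal strip is pushed home while those after it still stand proud (value of joint each of rivet_a, rivet_b, rivet_c above 0.0065 m and value of joint rivet_d below 0.004 m), for 0.2 s.
4. the rivet at the last corner is pushed home (value of joint each of rivet_a, rivet_b, rivet_c, rivet_d above 0.0065 m), for 0.2 s.
At the end, for the whole second after the job is handed in: All four rivets are pushed in at least 6.5 of their 8 mm, the box lies flat within 12 mm of where it started, the tin and the collar are within 15 mm and the other loose things within 20 mm of where they started, and the tin, the mug and the bottle stand upright (all of step 4 and distance of control_box from where it was at the start of the episode below 0.012 m and angle between control_box's own z axis and vertical below 0.03 rad and linear speed of control_box below 0.02 m/s and distance of each of tin, collar from where it was at the start of the episode below 0.015 m and distance of each of driver, wrench, mug, glue, bracket from where it was at the start of the episode below 0.02 m and angle between each of tin, mug, glue's own z axis and vertical below 0.2 rad); the robot touches nothing.
It fails at once if a rivet is pushed in more than 4 mm before the one ahead of it in the order is home ((value of joint rivet_b above 0.004 m and value of joint rivet_a below 0.0065 m) or (value of joint rivet_c above 0.004 m and value of joint rivet_b below 0.0065 m) or (value of joint rivet_d above 0.004 m and value of joint rivet_c below 0.0065 m)).
It fails at once if the box or a rivet is pressed harder than 30 N (contact force between any of the fingers, the arm and control_box above 30 N).
It fails at once if the control box is shifted more than 12 mm, lifted or tipped (distance of control_box from where it was at the start of the episode above 0.012 m or angle between control_box's own z axis and vertical above 0.05 rad).
It fails at once if something else is shifted (15 mm for the two things on the cover, 20 mm for those on the bench), lifted or knocked over (distance of any of tin, collar from where it was at the start of the episode above 0.015 m or distance of any of driver, wrench, mug, glue, bracket from where it was at the start of the episode above 0.02 m).
It also fails if it takes over 58 s, if anything falls off the work surface, if the arm or the gripper's body presses on something with over 40 N, if the wrist force passes 120 N, or if a joint passes its speed limit or range.

### The arm

A 7-joint arm with a two-finger parallel gripper is mounted at the origin on the work surface. World frame = base frame: x ahead of the robot, y to its left, z up, the work surface at z = 0. Lengths are in mm, angles in rad, forces in N, time in s.
With the tool pointing down it reaches from about 400 to 875 mm from the base axis. Payload 19.3 kg.
Tool frame: the origin (TCP) lies at the very end of the fingers, on their centre line; the grasp point (between the pads) lies 19 mm behind it (grip_point_offset is the z of the grasp point in the tool frame, in mm); z points along the fingers, y is the line along which they close (so a half turn about z gives the same grasp; the last joint's range is limited). The gripper opens to 85 mm and grips with 20 to 120 N. Pads are 22 mm wide; open, the fingers measure 114 mm over their backs; the gripper's body (76 mm by 85 mm) begins 54 mm behind the grasp point. The pads swing forward as they close: fully open they stand 13 mm farther back than shut.
Start: joints at [1.222, 0.521, -0.036, 1.599, 0.021, 1.021, -0.113], TCP at [171.973, -600.866, 231.291] pointing down, gripper open.
Joint ranges: [-2.91, 2.91], [-0.3, 2.13], [-1.5, 1.42], [0.17, 2.43], [-1.26, 4.41], [0.16, 1.93], [-2.52, 2.52]. Speed limits (rad/s): [1.89, 1.89, 2.39, 2.39, 3.01, 3.01, 3.01].

### API

Orientations are given as a 3x3 rotation matrix whose columns are the frame's x, y, z axes.
In Python, from workcell import movep, movel, goto_joints, open_gripper, clamp, wait, inverse_kinematics, read_state, camera, PlanningError, finish_job, grip_point_offset gives the robot as it stands. Calls block until the motion is done:
- movep(position, orientation): joint-space move of the TCP to a pose.
- movel(position, frame=None, max_speed=150, guard=None): straight line of the TCP; frame=None keeps the orientation; max_speed is the mean speed in mm/s. With guard (N) it stops when the force on the tool has changed by that much, and returns True; else False.
- goto_joints(angles): joint-space move.
- open_gripper() and clamp(): open the fingers fully, or close them until they stop; the grip force is fixed at half the most.
- wait(seconds).
- inverse_kinematics(position, orientation): joint angles nearest the present ones, or None.
- read_state(): the state.
- camera(name): name is "scene" or "top"; returns a dict with "image" (420x560x3 uint8, blue, green, red), "range_z" (420x560 float32, mm along the optical axis (not along the pixel's ray), 0 where there is no reading), "fx", "fy", "cx", "cy" (pixels), "cam_to_world" (4x4, takes a point from camera to world coordinates). Camera axes: x right, y up, looking along -z (the intrinsics and any distortion apply to the point x, -y, -z); pixel columns grow to the right and rows downward; lengths in mm; the calibration is good to about 2 mm. A picture is of the moment at which its call begins.
A pose or a line that the arm cannot do raises PlanningError and nothing moves.
- finish_job(): hands the job in; it is judged then, once.
The state is a dict: "time": time; "qpos": joint angles; "qvel": joint speeds; "joint_efforts": joint torques, N m; "eef_pos": TCP position; "tool_rot": TCP orientation; "ft_force": force on the tool from outside, world axes, zero at the start; "torque": the same for the moment, N m; "finger_gap": finger opening in mm; "gripper_force": force on a finger pad.
Only numpy, scipy, OpenCV 4.12 (cv2) and the standard library are available. Lean on these libraries where they do the work, as an engineer would, in place of code of your own. Each camera call takes 0.05 s, during which the arm holds its last target. There are 200 camera calls.

## Working session

There is one attempt and no reset: what is moved stays moved. The work goes in short steps, each a Python script; the robot and the scene stay as the last script left them, time stands still between calls to the robot, and variables do not carry over. Pictures are saved under pics/ and viewed, at most 10 in all, crops included, and the job is handed in when it is done.

```bash
mkdir -p pics; ls; python3 - <<'E'
from workcell import *
import cv2,numpy as np
for n in("top","scene"):
    c=camera(n); cv2.imwrite(f"pics/{n}0.png",c["image"]); np.savez(f"{n}0.npz",**c)
    print(n,c["fx"],c["cx"],c["cy"],np.round(c["cam_to_world"],3).tolist(),c.keys())
s=read_state();print(s["time"],s["ft_force"],s["finger_gap"],s["tool_rot"],grip_point_offset)
E
```

```text
pics
top 415.2575636790902 278.77328069043955 208.24375540759533 [[0.017, 0.997, -0.081, 437.698], [-1.0, 0.016, -0.009, 5.183], [-0.008, 0.082, 0.997, 1166.112], [0.0, 0.0, 0.0, 1.0]] dict_keys(['image', 'range_z', 'fx', 'fy', 'cx', 'cy', 'cam_to_world'])
scene 388.86009893220756 284.2255560839359 213.1856711554414 [[0.672, -0.607, 0.423, 918.067], [0.74, 0.559, -0.373, -343.434], [-0.01, 0.564, 0.826, 802.472], [0.0, 0.0, 0.0, 1.0]] dict_keys(['image', 'range_z', 'fx', 'fy', 'cx', 'cy', 'cam_to_world'])
0.1 [-0.30761172  1.05397266 -0.35744435] 85.56970916545819 [[ 9.61381997e-01  2.75217223e-01 -3.68796104e-04]
 [ 2.75217458e-01 -9.61381486e-01  9.94286209e-04]
 [-8.09090575e-05 -1.05738799e-03 -9.99999438e-01]] -18.700000000000003
```

View pics/top0.png

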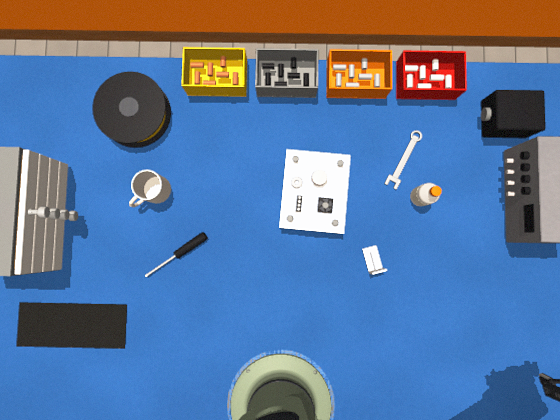

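View pics/scene0.png

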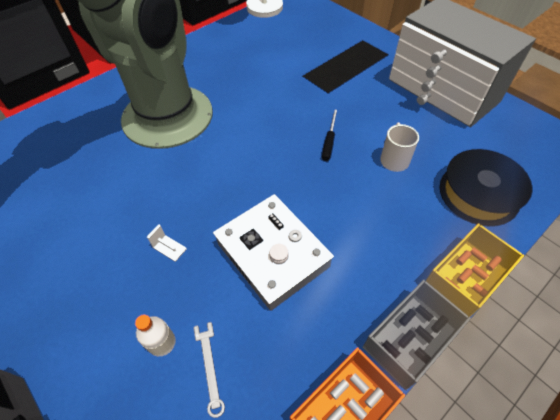

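The top view shows the box centred near (315,192). The fan is at (325,205), the terminals at (298,203), and the rivets at about (333,225), (290,218), (296,160) and (340,163). I'll enlarge it to read these more closely.

```bash
python3 - <<'E'
import cv2
a=cv2.imread("pics/top0.png")[140:245,265:365]; cv2.imwrite("pics/topc.png",cv2.resize(a,None,fx=5.6,fy=5.6,interpolation=cv2.INTER_CUBIC))
a=cv2.imread("pics/scene0.png")[190:310,205:340]; cv2.imwrite("pics/scenec.png",cv2.resize(a,None,fx=5,fy=5,interpolation=cv2.INTER_CUBIC))
E
```

```text
(no output)
```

View pics/topc.png

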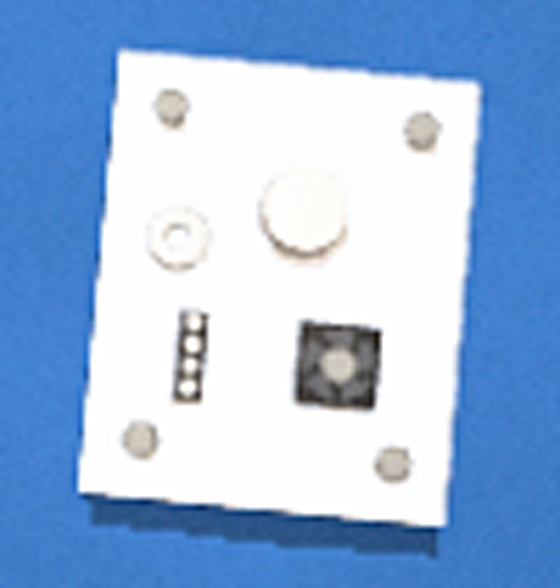

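View pics/scenec.png

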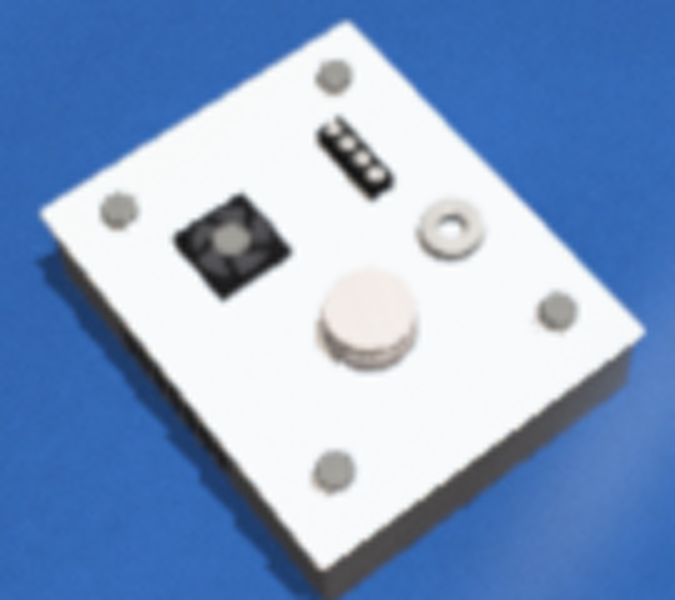

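```bash
cat >h.py <<'E'
from workcell import *
import numpy as np
L=dict(a=(80,60),b=(-80,-60),c=(80,-60),d=(-80,60))
def pose(pt=None):
    from scipy.optimize import least_squares
    P=dict(top=(5.6,(265,140),dict(a=(393,463),b=(171,106),c=(140,439),d=(422,130))),
           scene=(5,(205,190),dict(a=(119,210),b=(557,311),c=(333,76),d=(334,470))))
    out={}
    for n,(s,o,q) in P.items():
        c=np.load(n+"0.npz"); T=c["cam_to_world"]; W=[]
        for k in "abcd":
            u,v=(np.array(q[k])+.5)/s-.5+o
            d=T[:3,:3]@[(u-c["cx"])/c["fx"],-(v-c["cy"])/c["fy"],-1]
            W.append((T[:3,3]+d*(70-T[2,3])/d[2])[:2])
        W=np.array(W); B=np.array([L[k] for k in "abcd"],float)
        f=lambda p:B@np.array([[np.cos(p[2]),np.sin(p[2])],[-np.sin(p[2]),np.cos(p[2])]])+p[:2]
        r=least_squares(lambda p:(f(p)-W).ravel(),[*W.mean(0),np.arctan2(*(W[0]-W[3])[::-1])])
        out[n]=r.x,W-f(r.x),f(r.x)
    return out
E
python3 - <<'E'
from h import *
o=pose()
for n in o: print(n,*[np.round(x,2).tolist() for x in o[n]])
p=(o["top"][2]+o["scene"][2])/2; th=o["top"][0][2]
for k in range(4):
  for e in(0,np.pi/2,np.pi,-np.pi/2):
    t=th+e;R=np.array([[np.cos(t),np.sin(t),0],[np.sin(t),-np.cos(t),0],[0,0,-1]])
    for z in (150,62): 
        j=inverse_kinematics([*p[k],z],R); print("abcd"[k],round(t,2),z,None if j is None else np.round(j,2).tolist())
E
```

```text
top [576.89, -79.59, 3.06] [[0.2, 0.12], [-0.0, 0.09], [0.04, -0.17], [-0.24, -0.04]] [[492.38, -133.06], [661.39, -26.12], [501.9, -13.43], [651.88, -145.74]]
scene [579.3, -82.94, 3.07] [[0.7, 0.68], [-0.71, -0.34], [1.19, -1.26], [-1.17, 0.93]] [[495.1, -136.89], [663.49, -28.99], [503.92, -17.22], [654.67, -148.66]]
a 3.06 150 [0.71, 0.55, -0.75, 1.94, 0.5, 0.84, 1.18]
a 3.06 62 [0.63, 0.68, -0.66, 2.0, 0.66, 0.68, 1.04]
a 4.63 150 [-0.43, 0.62, 0.84, 2.0, -0.63, 0.81, -2.45]
a 4.63 62 [-0.21, 0.68, 0.5, 2.04, -0.59, 0.57, -2.51]
a 6.2 150 [0.28, 0.46, -0.17, 1.97, 0.11, 0.73, -1.6]
a 6.2 62 [0.22, 0.6, -0.09, 2.02, 0.1, 0.52, -1.59]
a 1.49 150 [0.54, 0.5, -0.52, 1.95, 0.34, 0.78, -0.25]
a 1.49 62 [0.49, 0.64, -0.45, 2.0, 0.47, 0.6, -0.36]
b 3.06 150 [0.47, 0.82, -0.88, 1.53, 0.67, 1.12, 0.94]
b 3.06 62 [0.43, 0.91, -0.79, 1.58, 0.74, 0.98, 0.89]
b 4.63 150 [-0.64, 1.0, 1.12, 1.6, -0.96, 1.18, -2.52]
b 4.63 62 [-0.57, 1.03, 0.94, 1.64, -0.97, 1.0, -2.52]
b 6.2 150 [0.06, 0.67, -0.17, 1.56, 0.13, 0.92, -1.8]
b 6.2 62 [0.01, 0.78, -0.09, 1.6, 0.09, 0.76, -1.77]
b 1.49 150 [0.31, 0.
[... 265 characters left out ...]
0.59, 0.75, 0.72, 2.07, -0.84, 0.65, -2.51]
c 6.2 150 [0.13, 0.45, -0.29, 1.98, 0.19, 0.73, -1.92]
c 6.2 62 [0.02, 0.6, -0.15, 2.04, 0.17, 0.52, -1.89]
c 1.49 150 [0.35, 0.49, -0.57, 1.97, 0.38, 0.78, -0.52]
c 1.49 62 [0.26, 0.63, -0.47, 2.03, 0.49, 0.6, -0.62]
d 3.06 150 [0.59, 0.78, -0.76, 1.52, 0.58, 1.08, 1.19]
d 3.06 62 [0.57, 0.89, -0.72, 1.56, 0.68, 0.95, 1.12]
d 4.63 150 [-0.35, 0.86, 0.85, 1.57, -0.72, 1.05, -2.52]
d 4.63 62 [-0.28, 0.92, 0.69, 1.61, -0.73, 0.88, -2.52]
d 6.2 150 [0.2, 0.68, -0.11, 1.54, 0.08, 0.93, -1.58]
d 6.2 62 [0.18, 0.79, -0.07, 1.59, 0.08, 0.77, -1.58]
d 1.49 150 [0.44, 0.72, -0.5, 1.52, 0.39, 1.0, -0.24]
d 1.49 62 [0.41, 0.82, -0.45, 1.57, 0.44, 0.85, -0.28]
```

```bash
cat >>h.py <<'E'
def setup():
    o=pose(); t=o["top"][0][2]+np.pi
    return dict(zip("abcd",(o["top"][2]+o["scene"][2])/2)),np.array([[np.cos(t),np.sin(t),0],[np.sin(t),-np.cos(t),0],[0,0,-1]])
E
python3 - <<'E'
from h import *
import cv2
p,R=setup(); clamp(); movep([*p["a"],200],R); movel([*p["a"],85])
s=read_state(); print(s["time"],s["eef_pos"],p["a"],s["ft_force"],s["finger_gap"])
c=camera("scene"); cv2.imwrite("pics/s1.png",cv2.resize(c["image"][170:290,190:340],None,fx=5,fy=5,interpolation=cv2.INTER_CUBIC))
c2=camera("top"); cv2.imwrite("pics/t1.png",cv2.resize(c2["image"][140:260,265:395],None,fx=5,fy=5,interpolation=cv2.INTER_CUBIC))
T=np.linalg.inv(c["cam_to_world"]); q=T[:3,:3]@s["eef_pos"]+T[:3,3]
print("tcp crop px",((c["cx"]-c["fx"]*q[0]/q[2]-190)*5,(c["cy"]+c["fy"]*q[1]/q[2]-170)*5))
E
```

```text
3.825 [ 494.14517066 -135.14734481   85.66503091] [ 493.74043844 -134.97497478] [ 0.71560077  0.08931216 -0.28854499] 0.12772149084015647
tcp crop px (np.float64(187.02696714775726), np.float64(285.38668817725625))
```

View pics/s1.png

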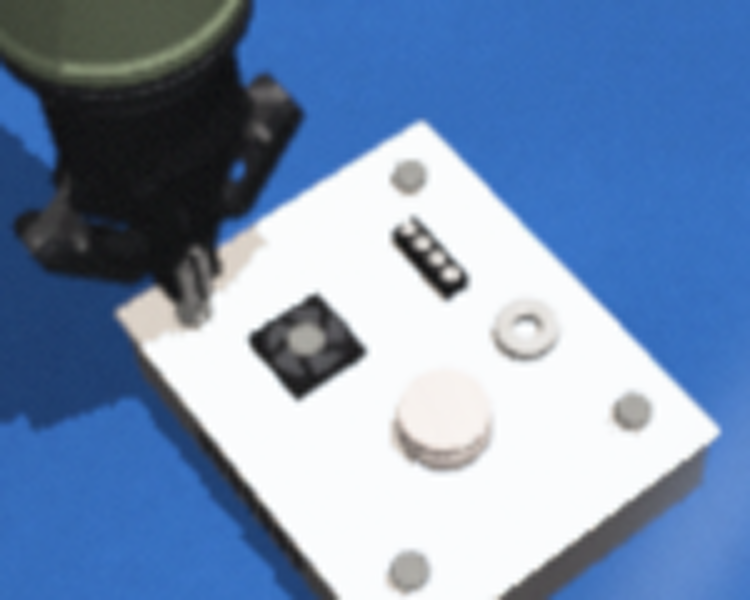

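The scene crop shows the closed fingertip at about (195,315), directly over rivet a, and clear of the fan. I'll press rivet a with a guard.

```bash
cat >>h.py <<'E'
def press(k,p,guard=10,zmin=61.5):
    z0=[]
    movel([*p[k],75],max_speed=40); wait(.2)
    f0=read_state()["ft_force"]
    hit=movel([*p[k],zmin],max_speed=8,guard=guard); s=read_state()
    print(k,hit,s["time"],np.round(s["eef_pos"],2),np.round(s["ft_force"]-f0,1)); wait(.3)
    s=read_state(); print("  hold",np.round(s["eef_pos"],2),np.round(s["ft_force"]-f0,1))
    return hit
E
python3 - <<'E'
from h import *
p,R=setup(); press("a",p)
E
```

```text
a True 6.1083 [ 493.75 -134.97   61.81] [-0.3  0.3  6. ]
  hold [ 493.74 -135.03   61.83] [0.8 0.9 6.5]
```

```bash
python3 - <<'E'
from h import *
import cv2
p,R=setup(); movel([*p["a"],100]); movep([*p["b"],100],R)
s=read_state(); print(s["time"],s["eef_pos"])
c=camera("scene"); cv2.imwrite("pics/s2.png",cv2.resize(c["image"][170:290,190:340],None,fx=5,fy=5,interpolation=cv2.INTER_CUBIC))
T=c["cam_to_world"];D=c["range_z"];D0=np.load("scene0.npz")["range_z"]
for n,(u,v) in dict(a=(119,210),c=(333,76),d=(334,470)).items():
    u=round((u+.5)/5-.5+205);v=round((v+.5)/5-.5+190)
    print(n,[np.round([d[y,x] for y in(v-1,v,v+1) for x in (u-1,u,u+1)],1).mean() for d in(D0,D)])
E
```

```text
7.6333 [661.70641221 -27.94301832  98.95541165]
a [np.float32(861.12225), np.float32(870.3445)]
c [np.float32(903.76666), np.float32(902.7889)]
d [np.float32(789.25555), np.float32(789.5)]
```

View pics/s2.png

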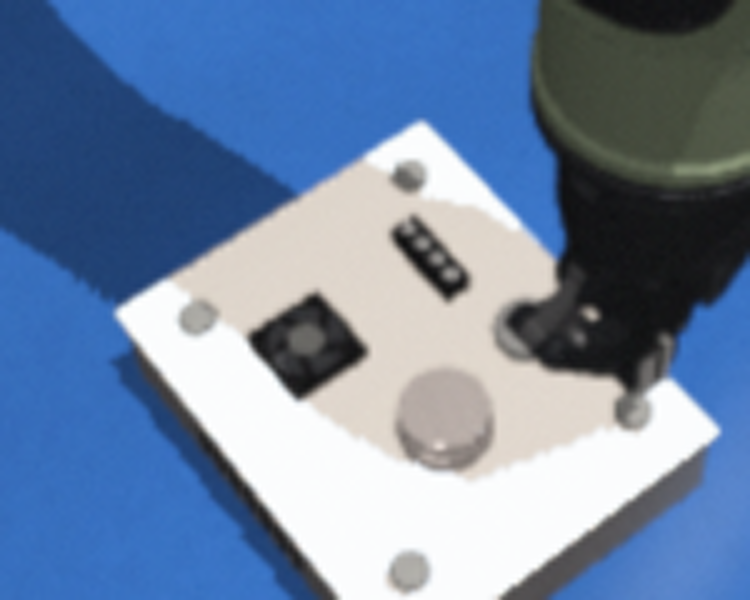

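Rivet a has visibly dropped, from about (194,310) to (197,317). The box is unmoved and the tip sits over rivet b at about (640,390). Next come b, c and d, stopping if any reading looks wrong.

```bash
python3 - <<'E'
from h import *
import cv2
p,R=setup()
for k in "bcd":
    if k!="b": movep([*p[k],130],R)
    hit=press(k,p); z=read_state()["eef_pos"][2]
    if not hit or not 61<z<63.3: print("CHECK",k); break
    movel([*p[k],130])
else:
    movel([*p["d"],220]); movep([420,-250,300],R)
s=read_state(); print(s["time"],s["eef_pos"])
c=camera("scene"); cv2.imwrite("pics/s3.png",cv2.resize(c["image"][170:320,180:350],None,fx=4,fy=4,interpolation=cv2.INTER_CUBIC))
E
```

```text
b True 10.2583 [662.46 -27.53  61.92] [-0.7 -0.3  6.8]
  hold [662.46 -27.55  61.92] [-0.2 -0.4  7.2]
c True 15.1583 [502.9  -15.32  61.81] [-0.6 -1.   6.4]
  hold [502.93 -15.31  61.83] [-0.3 -1.   6.7]
d True 20.2083 [ 653.29 -147.22   61.94] [-1.1  1.4  6.2]
  hold [ 653.3  -147.22   61.96] [-0.9  0.4  5.9]
22.9083 [ 421.06205995 -249.47457722  299.59548949]
```

View pics/s3.png

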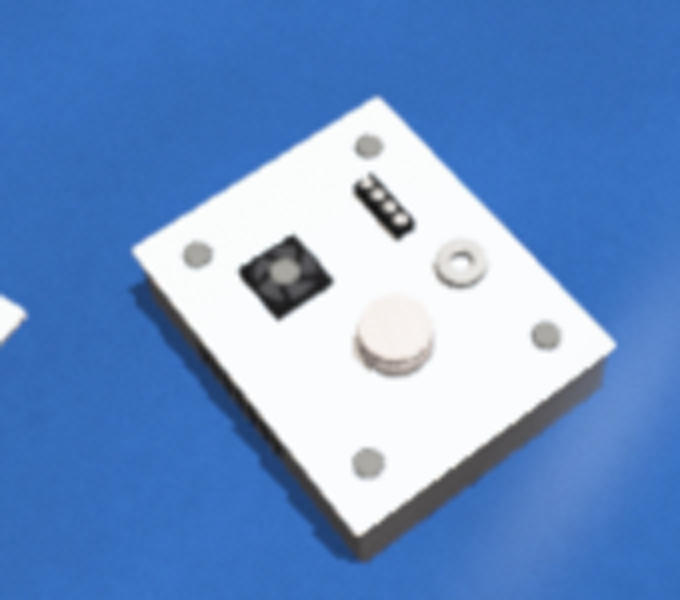

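All four rivets, at (198,254), (545,335), (368,146) and (368,463), now sit flush. All four presses stopped at the same height, and the box, tin and collar haven't moved.

```bash
python3 -c "
from workcell import *
print(finish_job())"
```

```text
the job is handed in; nothing more can be done
None
```

I pressed all four rivets home in the order a, b, c, d, with the box, tin and collar unmoved in the last picture and the arm clear, and handed the job in at about 23 s; it returned no verdict.

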